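Stack the copier feed-roller parts on their shaft

ROBOT

A 7-joint arm with a two-finger parallel gripper is mounted at the origin on the work surface. World frame = base frame: x ahead of the robot, y to its left, z up, the work surface at z = 0. Lengths are in m, angles in rad, forces in N, time in s.
With the tool pointing down it reaches from about 0.425 to 0.875 m from the base axis. Payload 4.7 kg.
Tool frame: the origin (TCP) lies at the very end of the fingers, on their centre line; the grasp point (between the pads) lies 19 mm behind it; z points along the fingers, y is the line along which they close (so a half turn about z gives the same grasp; the last joint's range is limited). The gripper opens to 87 mm and grips with 3 to 60 N. Pads are 19 mm wide; open, the fingers measure 117 mm over their backs; the gripper's body (75 mm by 190 mm) begins 51 mm behind the grasp point.
Start: joints at [-1.201, 0.321, -0.07, 1.45, 0.023, 1.371, -0.057], TCP at [0.226, 0.609, 0.223] pointing down, gripper open.
Joint ranges: [-2.86, 2.86], [-0.3, 2.09], [-1.38, 1.24], [0.06, 2.45], [-1.56, 4.7], [0.09, 2.05], [-2.69, 2.69]. Speed limits (rad/s): [2.57, 2.57, 3.14, 3.14, 3.14, 3.14, 3.14].

INTERFACE

Orientations are given as a rotation vector (axis times angle).
In Python, from bench import ctrl, get_image, job gives the robot as it stands.
- The arm moves only by the shell command python3 -m crank 'ROWS' [FORCE]. ROWS is JSON, a list that holds one entry, the list of rows, each a list of 5 numbers: the shift along the tool's x, y, z in mm, then the turn about the tool's z in rad, then the closure, from -1 (fully open) to 1 (shut), so that 0 is half open. A call has 1 to 10 rows; each row shifts and turns the commanded pose from where the row before left it, along the tool's axes as they then stand; what a row does not reach is not made up. A row lasts 1/12 s, in which the tool goes at most 41.7 mm and 7.16 degrees, less where a joint would pass 70% of its speed; a pose out of reach is approached as far as the arm can. A call with a gripper value outside its range is refused whole. The fingers move at their own pace and stop on an object; FORCE is the grip in N (left out, the last holds). Time passes only in rows, so rows that do not move let the fingers close. It gives the time, the measured TCP pose, the force, the opening and the grip force at its end, in the units of the state.
- ctrl.get_state(): the state, without advancing time (a new reading comes with each control period).
- get_image(name): name is "scene" or "top"; returns a dict with "pixels" (400x640x3 uint8, red, green, blue), "fx", "fy", "cx", "cy" (pixels), "T" (4x4, takes a point from camera to world coordinates). Camera axes: x right, y down, z forward; pixel columns grow to the right and rows downward; lengths in m; the calibration is good to about 2 mm. A picture is of the moment at which its call begins. There is no depth.
- job.close_job(): hands the job in; it is judged then, once.
The state is a dict: "time": time; "joint_positions": joint angles; "qd": joint speeds; "joint_torque": joint torques, N m; "position": TCP position; "tool_rot": TCP orientation; "ft_force": force on the tool from outside, world axes, zero at the start; "torque": the same for the moment, N m; "grip_width": opening from 0.0 (shut) to 1.0 (fully open); "grip_force": force on a finger pad.
Only numpy, scipy, OpenCV 4.12 (cv2) and the standard library are available. Lean on these libraries where they do the work, as an engineer would, in place of code of your own. Each camera call takes 0.05 s, during which the arm holds its last target. There are 200 camera calls.

TASK

Rebuild the copier's feed roller on the blue stand: thread the grey spacer, then the orange friction washer, then the brass bushing (flange down, as it lies) onto the upright steel shaft, letting go of each before fetching the next, and push the stack down until the green collar under it is fully home. Work gently: find the shaft by feel and never load the stand or its shaft with more than 25 N. Leave the tape roll, the eraser box and the pen cup where they are.

Things in the scene. Friction and masses are not known exactly. Their poses are not given: they have to be found in the camera images.
- stand: Fixed stand: blue square base plate 110 x 110 x 14 mm. Origin: centre of its underside, z up, x and y along its edges. It carries a vertical steel shaft on a clamped cross slide: the shaft's axis lies anywhere up to 6 mm off the plate's centre along the stand's x, and up to 6 mm along its y. This offset is NOT in the tracked pose: find it by touch or by looking. The clamp holds firm.
- shaft_nominal (a point): Point on the stand's centre line at the height of the shaft's top, 98 mm above the counter (the real shaft is up to 6 mm off this in stand x and y, see the stand). Plain steel shaft, 16 mm in diameter, top 4 mm tapering to 13 mm; round its foot a dark hub 40 mm in diameter reaching 24 mm above the counter, on a dark plate 60 x 50 mm reaching 18 mm; both move with the shaft.
- collar (a joint): Green plastic push collar, 26 mm in diameter and 8 mm high, gripping the shaft and sliding on it with about 6 N of friction (it stays where it is pushed). Joint value in m: 0 = up, collar top 42 mm above the counter; 0.010 = fully home against the hub, collar top 32 mm above the counter. It starts between 0 and 0.003.
- spacer: Plain aluminium-grey tube, outside diameter 34 mm, bore 18.5 mm, 18 mm high, 30 to 60 g. Lies flat on the counter. Origin at its middle, z along the bore.
- washer: Thick orange plastic friction washer, outside diameter 46 mm, bore 18.5 mm, 12 mm high, about 25 g. Lies flat on the counter. Origin at its middle, z along the bore.
- bushing: Brass flanged bushing, 20 mm high, bore 18.5 mm: a flange 38 mm in diameter and 5 mm thick at the bottom, above it a barrel 28 mm in diameter and 15 mm high. Stands on its flange on the counter, 50 to 100 g. Origin at mid-height on the axis (10 mm above the underside of the flange), z along the bore, away from the flange.
- tape_roll: Bystander: yellow roll of tape lying flat, 56 mm in diameter, 36 mm hole, 18 mm high. Origin: centre of its underside. Not part of the job.
- eraser_box: Bystander: white and blue box, 50 x 90 x 26 mm. Origin: centre of its underside.
- pen_cup: Bystander: grey cup 72 mm in diameter, 95 mm high, with pens standing out to 150 mm height and 35 mm from its axis. Origin: centre of its underside.

How it is judged:
On the way, in this order (a step that is already met when the one before it is completed fails the run):
1. the spacer is threaded down onto the collar and let go (horizontal distance between spacer and stand below 0.012 m and z of spacer in the frame of stand below 0.054 m and (angle between spacer's own z axis and vertical below 0.12 rad or angle between spacer's own z axis and vertical above 3.02 rad) and contact force between the fingers and spacer below 0.2 N), for 0.2 s.
2. then the washer is threaded down onto the spacer and let go (horizontal distance between washer and stand below 0.012 m and z of washer in the frame of stand below 0.069 m and (angle between washer's own z axis and vertical below 0.12 rad or angle between washer's own z axis and vertical above 3.02 rad) and contact force between the fingers and washer below 0.2 N), for 0.2 s.
3. then the bushing is threaded down onto the washer (horizontal distance between bushing and stand below 0.012 m and z of bushing in the frame of stand below 0.085 m and angle between bushing's own z axis and vertical below 0.12 rad), for 0.1 s.
At the end, for the whole second after the job is handed in: Collar at least 8.5 mm down (of 10 mm); spacer, washer and bushing threaded on the shaft in that order from below, flat (within 0.12 rad), with their middles about 41, 56 and 72 mm above the counter (within 3 to 4 mm) and within 12 mm of the stand's centre line; all let go (value of joint collar above 0.0085 m and horizontal distance between each of spacer, washer, bushing and stand below 0.012 m and z of spacer in the frame of stand between 0.038 and 0.044 m and (angle between spacer's own z axis and vertical below 0.12 rad or angle between spacer's own z axis and vertical above 3.02 rad) and z of washer in the frame of stand between 0.0525 and 0.0595 m and (angle between washer's own z axis and vertical below 0.12 rad or angle between washer's own z axis and vertical above 3.02 rad) and z of bushing in the frame of stand between 0.068 and 0.076 m and angle between bushing's own z axis and vertical below 0.12 rad and contact force between the fingers and spacer below 0.2 N and contact force between the fingers and washer below 0.2 N and contact force between the fingers and bushing below 0.2 N); the robot touches nothing.
It fails at once if the stand, its shaft or its collar is loaded with more than 25 N (contact force between stand and anything else above 25 N).
It fails at once if a bystander is moved by more than 15 mm (distance of any of tape_roll, eraser_box, pen_cup from where it was at the start of the episode above 0.015 m).
It also fails if it takes over 72 s, if anything falls off the work surface, if the arm or the gripper's body presses on something with over 40 N, if the wrist force passes 120 N, or if a joint passes its speed limit or range.

## Working session

There is one attempt and no reset: what is moved stays moved. The work goes in short steps, Python scripts to look and compute and a shell command to move; the robot and the scene stay as the last step left them, time stands still between calls to the robot, and variables do not carry over. Pictures are saved under pics/ and viewed, at most 10 in all, crops included, and the job is handed in when it is done.

```bash
mkdir -p pics; ls
python3 - <<'E'
from bench import ctrl,get_image,job
import cv2
for n in("top","scene"):
    im=get_image(n); cv2.imwrite(f"pics/{n}0.png",im["pixels"][:,:,::-1]); print(n,im["fx"],im["fy"],im["cx"],im["cy"],im["T"])
s=ctrl.get_state(); print(s)
E
```

```text
pics
top 463.64069750291947 463.64069750291947 317.6404606564405 194.0020895330454 [[ 0.06632536 -0.97471109  0.21339925  0.29513112]
 [-0.99778922 -0.06568975  0.01007596  0.02896227]
 [ 0.00419699 -0.21359577 -0.97691311  1.23026944]
 [ 0.          0.          0.          1.        ]]
scene 397.09746363038965 397.09746363038965 317.376448131341 203.65942603447795 [[ 0.81449485  0.38934896 -0.43012269  0.93548383]
 [ 0.58004787 -0.53122638  0.61752977 -0.57902377]
 [ 0.01194206 -0.75246656 -0.65852218  0.71900475]
 [ 0.          0.          0.          1.        ]]
{'time': 0.1, 'joint_positions': array([-1.20091202,  0.3217573 , -0.07011363,  1.45157849,  0.02260391,
        1.3708182 , -0.05690311]), 'qd': array([-0.00015783, -0.00099866, -0.00076147, -0.00153959, -0.00106436,
        0.00018441,  0.00035298]), 'joint_torque': array([ 1.30447038e-04, -4.92571521e+01, -4.05498706e-01, -3.13396382e+01,
       -6.43212581e-02,  3.96320340e-02,  7.56140571e-05]), 'position': array([0.22626267, 0.60879808, 0.22155286]), 'tool_rot': array([-5.55799039e-01, -3.09180742e+00,  2.76376959e-03]), 'ft_force': array([0.23197795, 0.24001836, 0.35647434]), 'torque': array([0.00735287, 0.0807611 , 0.03631217]), 'grip_force': 0.0, 'grip_width': 1.00053306459162}
```

View pics/top0.png

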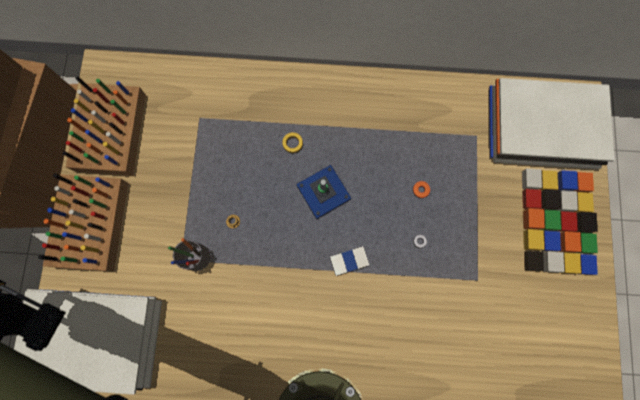

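View pics/scene0.png

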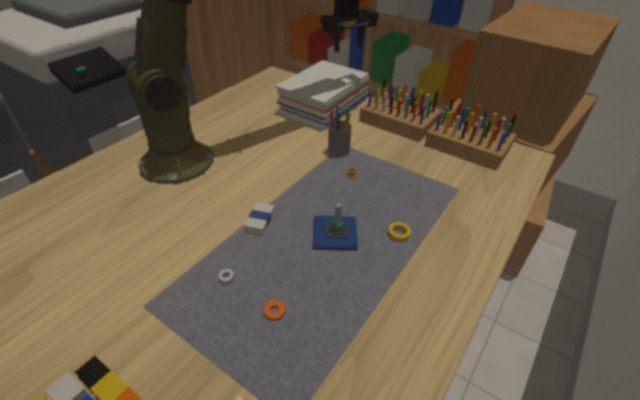

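The top view shows the bushing at (233,221), stand (323,190), washer (421,189), spacer (420,241), pen cup (190,255), eraser box (350,261) and tape (292,142). In the scene view the shaft top is near (338,207).

```bash
cat > h.py <<'E'
import numpy as np, cv2
from scipy.spatial.transform import Rotation as R
from bench import ctrl,get_image,job
def world(im,u,v,z):
    T=np.array(im["T"]); d=T[:3,:3]@[(u-im["cx"])/im["fx"],(v-im["cy"])/im["fy"],1]
    return T[:3,3]+d*(z-T[2,3])/d[2]
def proj(im,P):
    T=np.array(im["T"]); c=T[:3,:3].T@(np.atleast_2d(P)-T[:3,3]).T
    return np.stack([im["fx"]*c[0]/c[2]+im["cx"],im["fy"]*c[1]/c[2]+im["cy"]],1)
def go(x,y,z,yaw=None):
    "tool-frame shift in mm to a world point (optionally turning tool y to heading yaw, mod pi)"
    s=ctrl.get_state(); M=R.from_rotvec(s["tool_rot"]).as_matrix()
    d=M.T@(np.array([x,y,z])-s["position"])*1000
    h=np.arctan2(M[1,1],M[0,1]); t=0 if yaw is None else (h-yaw+np.pi/2)%np.pi-np.pi/2
    print("shift mm",d.round(1),"turn",round(t,3),"j7",s["joint_positions"][6].round(2),"pos",s["position"].round(4),"head",round(h,3),"t",s["time"])
E
cat > seg.py <<'E'
from h import *
wins={"top":dict(bush=(233,221,14),wash=(421,189,16),spac=(420,241,14)),"scene":dict(bush=(351,173,12),wash=(274,310,18),spac=(226,276,16))}
H=dict(bush=.010,wash=.006,spac=.009)
for n in wins:
    im=get_image(n); px=im["pixels"].astype(int)
    for k,(u,v,r) in wins[n].items():
        p=px[v-r:v+r+1,u-r:u+r+1]; bg=np.median(np.concatenate([p[0],p[-1],p[:,0],p[:,-1]]),0)
        d=p-bg; m=(d.max(2)-(d.min(2) if k!="spac" else 0)>35).astype(np.uint8) if k!="spac" else (d.min(2)>30).astype(np.uint8)
        c,_=cv2.findContours(m,cv2.RETR_EXTERNAL,cv2.CHAIN_APPROX_NONE); c=max(c,key=cv2.contourArea)
        hull=cv2.convexHull(c).astype(np.float32)[:,0]; x,y,w,h=cv2.boundingRect(c); M=cv2.moments(cv2.convexHull(c))
        uu,vv=M["m10"]/M["m00"]+u-r,M["m01"]/M["m00"]+v-r
        P=world(im,uu,vv,H[k]); print(n,k,round(uu,1),round(vv,1),"box",w,h,P.round(4),"reach",np.hypot(*P[:2]).round(3))
    b=(px[:,:,2]>px[:,:,0]+50)&(px[:,:,2]>70)
    if n=="top":
        q=np.zeros_like(b);q[155:225,285:365]=b[155:225,285:365]
        c,_=cv2.findContours(q.astype(np.uint8),cv2.RETR_EXTERNAL,cv2.CHAIN_APPROX_NONE)
        c=cv2.minAreaRect(max(c,key=cv2.contourArea)); print("stand",c)
        print([world(im,*p,.014).round(4) for p in cv2.boxPoints(c)], world(im,*c[0],.014).round(4))
        crop=px[160:222,285:365]
    else: crop=px[195:255,300:380]
    cv2.imwrite(f"pics/stand_{n}.png",cv2.resize(crop[:,:,::-1].astype(np.uint8),None,fx=7,fy=7,interpolation=cv2.INTER_CUBIC))
    for name,q in dict(cup=(190,255,.095),eraser=(350,261,.026),tape=(292,142,.018)).items():
        if n=="top": print(name,world(im,*q).round(3))
a,b=cv2.imread("pics/stand_top.png"),cv2.imread("pics/stand_scene.png")
cv2.imwrite("pics/stand.png",cv2.resize(np.vstack([a[:420],b[:420]]),None,fx=.7,fy=.7))
E
python3 seg.py
```

```text
top bush 232.5 221.0 box 14 15 [0.4732 0.2624 0.01  ] reach 0.541
top wash 421.2 189.0 box 18 17 [ 0.5954 -0.2378  0.006 ] reach 0.641
top spac 420.0 240.5 box 13 12 [ 0.4545 -0.2365  0.009 ] reach 0.512
stand ((323.28497314453125, 190.91709899902344), (38.87004852294922, 39.58985900878906), 59.74356460571289)
[array([0.5842, 0.1005, 0.014 ]), array([0.6462, 0.0118, 0.014 ]), array([ 0.5565, -0.0462,  0.014 ]), array([0.4963, 0.0416, 0.014 ])] [0.5703 0.0269 0.014 ]
cup [0.371 0.341 0.095]
eraser [ 0.387 -0.054  0.026]
tape [0.701 0.121 0.018]
scene bush 351.5 172.8 box 12 10 [0.4732 0.2599 0.01  ] reach 0.54
scene wash 274.0 309.2 box 23 21 [ 0.5909 -0.2366  0.006 ] reach 0.636
scene spac 225.5 274.1 box 14 11 [ 0.4446 -0.2314  0.009 ] reach 0.501
```

View pics/stand.png

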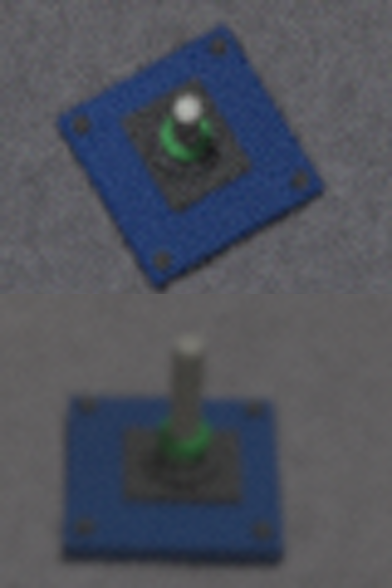

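The enlarged stand picture shows the shaft top at about (322.8,181.6) in the top image and (338,204.5) in the scene image. The slide plate is close to centred.

Run:
```python
from h import *
t=get_image("top"); s=get_image("scene")
print(world(t,322.8,181.6,.098),world(s,338,204.5,.098))
go(.4545,-.2365,.10,np.pi/2)
```

```text
[0.5751928  0.02981269 0.098     ] [0.57107299 0.02977332 0.098     ]
shift mm [-508.4 -713.1  122.7] turn -0.356 j7 -0.06 pos [0.2264 0.6091 0.2222] head 1.215 t 0.3
```

```bash
cat h.py >/dev/null
python3 -m crank '[[[-32,-21,0,0,-1],[-32,-21,0,0,-1],[-32,-21,0,0,-1],[-32,-21,0,0,-1],[-32,-21,0,0,-1],[-32,-21,0,0,-1],[-32,-21,0,0,-1],[-32,-21,0,0,-1],[-32,-21,0,0,-1],[-32,-21,0,0,-1]]]' 15
python3 -m crank '[[[-32,-21,0,0,-1],[-32,-21,0,0,-1],[-32,-21,0,0,-1],[-8,-37,0,0,-1],[-8,-37,0,0,-1],[-8,-37,0,0,-1],[-8,-37,0,0,-1],[-8,-37,0,0,-1],[-8,-37,0,0,-1],[-8,-37,0,0,-1]]]'
python3 -m crank '[[[-7,-37,0,0,-1],[-7,-37,0,0,-1],[-7,-37,0,0,-1],[-7,-37,0,0,-1],[-7,-37,0,0,-1],[0,0,15,-0.12,-1],[0,0,20,-0.118,-1],[0,0,20,-0.118,-1],[0,0,20,0,-1],[0,0,0,0,-1]]]'
python3 - <<'E'
from h import *
go(.4545,-.2365,.05,np.pi/2)
im=get_image("top"); p=im["pixels"][200:280,370:470]; cv2.imwrite("pics/a.png",cv2.resize(p[:,:,::-1],None,fx=6,fy=6,interpolation=cv2.INTER_CUBIC))
E
```

```text
time: 1.13
position: [0.4541, 0.2993, 0.2228]
tool_rot: [0.556, 3.092, 0.001]
ft_force: [0.7, 0.4, -0.6]
grip_width: 0.997
grip_force: 0.0
time: 1.97
position: [0.483, -0.0556, 0.2228]
tool_rot: [0.556, 3.091, 0.001]
ft_force: [0.2, -0.8, 0.2]
grip_width: 0.997
grip_force: 0.0
time: 2.8
position: [0.4494, -0.2382, 0.1441]
tool_rot: [-0.0, -3.135, -0.003]
ft_force: [-0.5, 0.9, -0.5]
grip_width: 1.0
grip_force: 0.0
shift mm [-5.7  1.6 94.1] turn -0.0 j7 2.06 pos [ 0.4494 -0.2382  0.1441] head 1.571 t 2.8
```

```bash
python3 -m crank '[[[-5,2,30,0,-1],[0,0,35,0,-1],[0,0,35,0,-1],[0,0,25,0,-1],[0,0,10,0,-1],[0,0,5,0,-1],[0,0,0,0,-1],[0,0,0,0,-1]]]' 5
python3 -m crank '[[[0,0,0,0,1],[0,0,0,0,1],[0,0,0,0,1],[0,0,0,0,1],[0,0,0,0,1],[0,0,0,0,1],[0,0,0,0,1],[0,0,0,0,1],[0,0,0,0,1],[0,0,0,0,1]]]'
python3 - <<'E'
from h import *
s=ctrl.get_state(); print(s["grip_width"]*87)
im=get_image("top"); p=im["pixels"][200:280,370:470]; cv2.imwrite("pics/b.png",cv2.resize(p[:,:,::-1],None,fx=6,fy=6,interpolation=cv2.INTER_CUBIC))
E
```

```text
time: 3.52
position: [0.4585, -0.238, 0.0093]
tool_rot: [-0.0, 3.139, -0.001]
ft_force: [-0.1, -0.5, 0.4]
grip_width: 1.0
grip_force: 0.0
time: 4.35
position: [0.4569, -0.2373, 0.0075]
tool_rot: [0.0, -3.142, -0.0]
ft_force: [-0.4, 0.1, 0.4]
grip_width: 0.369
grip_force: 5.0
32.13255097095715
```

```bash
python3 -m crank '[[[0,0,0,0,-1],[0,0,0,0,-1],[0,0,0,0,-1],[0,0,0,0,-1],[0,0,0,0.121,-1],[0,0,0,0.121,-1],[0,0,0,0.121,-1],[0,0,0,0.121,-1],[0,0,0,0.121,-1],[0,0,0,0.121,-1]]]'
python3 -m crank '[[[0,0,0,0.121,-1],[0,0,0,0.121,-1],[0,0,0,0.121,-1],[0,0,0,0.121,-1],[0,0,0,0.121,-1],[0,0,0,0.121,-1],[0,0,0,0.121,-1],[0,0,2,0,-1],[0,0,0,0,-1]]]'
python3 -m crank '[[[0,0,0,0,1],[0,0,0,0,1],[0,0,0,0,1],[0,0,0,0,1],[0,0,0,0,1],[0,0,0,0,1],[0,0,0,0,1],[0,0,0,0,1],[0,0,0,0,1],[0,0,0,0,1]]]'
python3 - <<'E'
from h import *
s=ctrl.get_state(); print(s["grip_width"]*87); go(.573,.030,.2)
im=get_image("scene"); p=im["pixels"][220:320,170:290]; cv2.imwrite("pics/c.png",cv2.resize(p[:,:,::-1],None,fx=6,fy=6,interpolation=cv2.INTER_CUBIC))
E
```

```text
time: 5.23
position: [0.457, -0.2374, 0.0076]
tool_rot: [1.124, 2.933, 0.0]
ft_force: [0.3, -0.5, -0.0]
grip_width: 0.978
grip_force: 0.0
time: 5.98
position: [0.4568, -0.2372, 0.0052]
tool_rot: [-2.219, -2.223, 0.001]
ft_force: [-0.3, -0.4, 0.1]
grip_width: 1.003
grip_force: 0.0
time: 6.82
position: [0.4569, -0.2374, 0.0055]
tool_rot: [-2.223, -2.219, 0.0]
ft_force: [-0.9, 0.3, 0.6]
grip_width: 0.371
grip_force: 5.0
32.30407576405526
shift mm [ 267.6  115.6 -194.4] turn 0 j7 0.78 pos [ 0.4569 -0.2374  0.0055] head -0.002 t 6.8167
```

View pics/c.png

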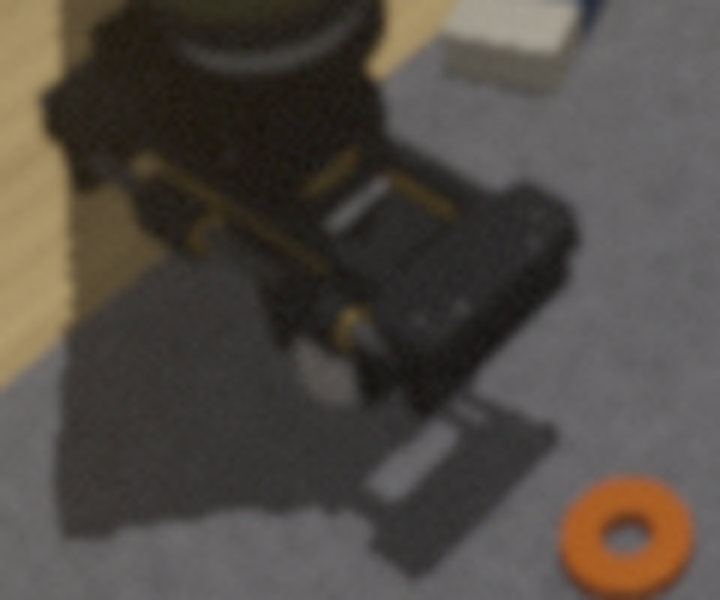

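The crop shows the spacer, near crop (330,365), held between the fingers. Both grips read the same width, so it is centred. I'll lift it and carry it to the shaft.

```bash
python3 -m crank '[[[0,0,0,0,1],[0,0,0,0,1],[0,0,-25,0,1],[0,0,-35,0,1],[0,0,-35,0,1],[0,0,-35,0,1],[15,7,-30,0,1],[33,15,0,0,1],[33,15,0,0,1],[33,15,0,0,1]]]' 15
python3 -m crank '[[[33,15,0,0,1],[33,15,0,0,1],[33,15,0,0,1],[33,15,0,0,1],[20,8,0,0,1],[0,0,0,0,1],[0,0,0,0,1]]]'
python3 - <<'E'
from h import *
s=ctrl.get_state(); print(s["grip_width"]*87,s["ft_force"],s["torque"]); go(.577,.029,.112)
E
```

```text
time: 7.7
position: [0.5101, -0.1221, 0.1666]
tool_rot: [2.224, 2.218, 0.005]
ft_force: [0.5, -0.7, 0.1]
grip_width: 0.372
grip_force: 15.0
time: 8.28
position: [0.5774, 0.0291, 0.1651]
tool_rot: [2.221, 2.222, -0.003]
ft_force: [-0.5, -0.7, -0.8]
grip_width: 0.372
grip_force: 15.0
32.33796409015887 [-0.50539572 -0.6980379  -0.78471085] [-0.14910804  0.05109729  0.04689514]
shift mm [-0.  -0.4 53.1] turn 0 j7 0.12 pos [0.5774 0.0291 0.1651] head 0.0 t 8.2833
```

```bash
python3 -m crank '[[[0,0,25,0,1],[0,0,20,0,1],[0,0,8,0,1],[0,0,0,0,1],[0,0,0,0,1],[0,0,2,0,1],[0,0,2,0,1],[0,0,2,0,1],[0,0,2,0,1]]]'
python3 -m crank '[[[0,0,1,0,1],[0,0,1,0,1],[0,0,0,0,1]]]'
```

```text
time: 9.03
position: [0.5779, 0.0285, 0.105]
tool_rot: [2.223, 2.219, 0.002]
ft_force: [-0.2, 0.0, 0.1]
grip_width: 0.369
grip_force: 15.0
time: 9.28
position: [0.5777, 0.0285, 0.1032]
tool_rot: [-2.223, -2.219, -0.001]
ft_force: [-1.1, 0.3, 4.3]
grip_width: 0.375
grip_force: 15.0
```

```bash
python3 -m crank '[[[0,0,1,0,1],[0,0,0,0,1]]]'
python3 - <<'E'
from h import *
s=ctrl.get_state(); print(s["ft_force"].round(2),s["torque"].round(3),s["position"].round(4))
for n,(a,b,c,d) in dict(top=(150,215,285,365),scene=(170,240,300,380)).items():
    p=get_image(n)["pixels"][a:b,c:d]; cv2.imwrite(f"pics/d_{n}.png",cv2.resize(p[:,:,::-1],(560,290),interpolation=cv2.INTER_CUBIC))
cv2.imwrite("pics/d.png",np.vstack([cv2.imread("pics/d_top.png"),cv2.imread("pics/d_scene.png")]))
E
```

```text
time: 9.45
position: [0.5778, 0.0284, 0.103]
tool_rot: [-2.223, -2.219, -0.001]
ft_force: [-4.4, 0.2, 10.1]
grip_width: 0.374
grip_force: 15.0
[-4.44  0.21 10.09] [ 0.051  0.924 -0.006] [0.5778 0.0284 0.103 ]
```

View pics/d.png

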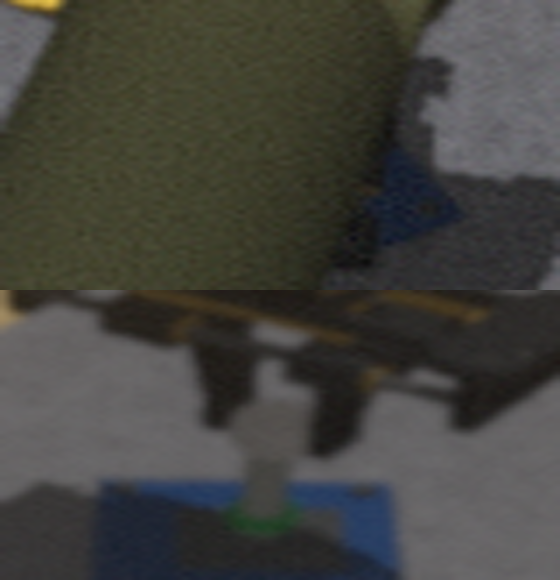

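The scene half shows the spacer (275,435) sitting on the shaft (265,480), a little to its right. The lateral force on the tool is -x, so I'll shift that way.

```bash
python3 -m crank '[[[0,0,-2,0,1],[0,-2,0,0,1],[0,0,0,0,1],[0,0,1,0,1],[0,0,1,0,1],[0,0,0,0,1]]]'
python3 -m crank '[[[0,0,1,0,1],[0,0,0,0,1]]]'
```

```text
time: 10.05
position: [0.5751, 0.0286, 0.1011]
tool_rot: [-2.223, -2.219, 0.001]
ft_force: [-0.5, 0.4, 0.3]
grip_width: 0.374
grip_force: 15.0
time: 10.22
position: [0.5752, 0.0288, 0.1003]
tool_rot: [-2.223, -2.219, 0.0]
ft_force: [-0.9, 1.0, 0.2]
grip_width: 0.371
grip_force: 15.0
```

```bash
python3 -m crank '[[[0,-0.7,1,0,1],[0,0,1,0,1],[0,0,1,0,1],[0,0,0,0,1]]]'
python3 -m crank '[[[0,0,1,0,1],[0,0,2,0,1],[0,0,2,0,1],[0,0,0,0,1]]]'
```

```text
time: 10.55
position: [0.5744, 0.0288, 0.0972]
tool_rot: [-2.223, -2.219, 0.0]
ft_force: [-1.5, 1.9, -0.4]
grip_width: 0.37
grip_force: 15.0
time: 10.88
position: [0.5744, 0.0289, 0.092]
tool_rot: [-2.223, -2.219, 0.0]
ft_force: [-1.9, 3.3, -0.1]
grip_width: 0.371
grip_force: 15.0
```

```bash
python3 -m crank '[[[0.8,-0.5,0,0,1],[0,0,0,0,1],[0,0,0,0,1]]]'
python3 -m crank '[[[0,0,3,0,1],[0,0,5,0,1],[0,0,5,0,1],[0,0,5,0,1],[0,0,0,0,1],[0,0,0,0,1]]]'
```

```text
time: 11.13
position: [0.5743, 0.0289, 0.0924]
tool_rot: [2.224, 2.219, -0.0]
ft_force: [-1.2, 1.8, -1.7]
grip_width: 0.37
grip_force: 15.0
time: 11.63
position: [0.5741, 0.0287, 0.074]
tool_rot: [2.224, 2.219, -0.002]
ft_force: [-0.9, 1.0, -1.1]
grip_width: 0.369
grip_force: 15.0
```

```bash
python3 -m crank '[[[0.3,-0.3,5,0,1],[0,0,5,0,1],[0,0,5,0,1],[0,0,4,0,1],[0,0,3,0,1],[0,0,2,0,1],[0,0,0,0,1],[0,0,0,0,1]]]'
```

```text
time: 12.3
position: [0.5741, 0.0293, 0.0505]
tool_rot: [2.224, 2.219, -0.0]
ft_force: [-0.3, -0.7, 0.1]
grip_width: 0.375
grip_force: 15.0
```

```bash
python3 -m crank '[[[0,0,1.5,0,1],[0,0,1.5,0,1],[0,0,0,0,1],[0,0,0,0,-1],[0,0,0,0,-1],[0,0,0,0,-1],[0,0,0,0,-1],[0,0,0,0,-1],[0,0,0,0,-1],[0,0,0,0,-1]]]'
python3 -m crank '[[[0,0,-25,0,-1],[0,0,-35,0,-1],[0,0,-35,0,-1],[0,0,-20,0,-1],[-33,3,0,0,-1],[-33,3,0,0,-1],[-33,3,0,0,-1],[-33,3,0,0,-1],[-33,3,0,0,-1],[-33,3,0,0,-1]]]' 5
python3 - <<'E'
from h import *
s=ctrl.get_state(); print(s["ft_force"]); go(.598,-.239,.006)
for n,(a,b,c,d) in dict(top=(150,215,285,365),scene=(185,255,300,380)).items():
    p=get_image(n)["pixels"][a:b,c:d]; cv2.imwrite(f"pics/e_{n}.png",cv2.resize(p[:,:,::-1],(560,290),interpolation=cv2.INTER_CUBIC))
cv2.imwrite("pics/e.png",np.vstack([cv2.imread("pics/e_top.png"),cv2.imread("pics/e_scene.png")]))
E
```

```text
time: 13.13
position: [0.574, 0.0295, 0.0476]
tool_rot: [2.224, 2.219, 0.0]
ft_force: [-0.6, 0.6, -0.4]
grip_width: 0.819
grip_force: 0.0
time: 13.97
position: [0.5916, -0.1699, 0.1626]
tool_rot: [-2.223, -2.22, -0.001]
ft_force: [-0.0, -0.4, 0.3]
grip_width: 1.001
grip_force: 0.0
[-0.02706843 -0.44764505  0.34135325]
shift mm [-69.2   6.4 156.6] turn 0 j7 0.51 pos [ 0.5916 -0.1699  0.1626] head -0.001 t 13.9667
```

View pics/e.png

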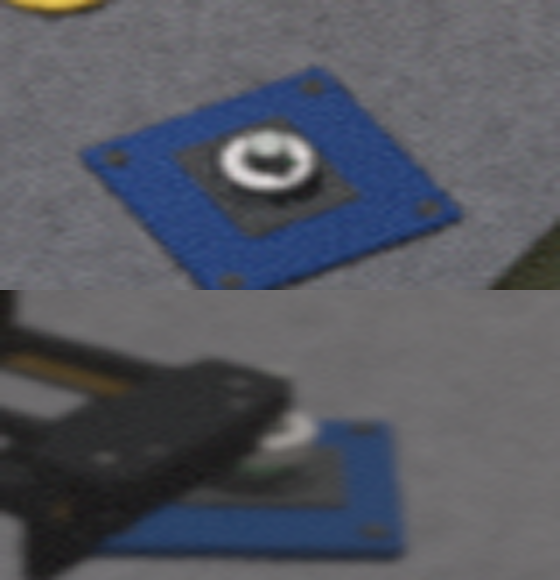

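The spacer is flat on the shaft, at (268,160) in the upper half of the crop. Next is the washer: grip, turn, grip again.

```bash
python3 -m crank '[[[-33,3,20,0,-1],[-33,3,30,0,-1],[-3,0,35,0,-1],[0,0,35,0,-1],[0,0,22,0,-1],[0,0,10,0,-1],[0,0,4,0,-1],[0,0,0,0,-1],[0,0,0,0,-1]]]' 5
python3 -m crank '[[[0,0,0,0,1],[0,0,0,0,1],[0,0,0,0,1],[0,0,0,0,1],[0,0,0,0,1],[0,0,0,0,1],[0,0,0,0,1],[0,0,0,0,1]]]'
python3 -c "
from h import *
go(.598,-.239,.006)"
```

```text
time: 14.82
position: [0.5985, -0.2355, 0.0102]
tool_rot: [2.222, 2.218, 0.002]
ft_force: [0.8, -0.1, 0.1]
grip_width: 1.008
grip_force: 0.0
time: 15.48
position: [0.5972, -0.2354, 0.0086]
tool_rot: [-2.224, -2.219, 0.0]
ft_force: [-0.5, 0.6, 1.5]
grip_width: 0.527
grip_force: 5.0
shift mm [-3.6  0.8  2.6] turn 0 j7 0.72 pos [ 0.5972 -0.2354  0.0086] head -0.002 t 15.4833
```

```bash
python3 -m crank '[[[0,0,0,0,-1],[0,0,0,0,-1],[0,0,0,0,-1],[0,0,0,0.121,-1],[0,0,0,0.121,-1],[0,0,0,0.121,-1],[0,0,0,0.121,-1],[0,0,0,0.121,-1],[0,0,0,0.121,-1],[0,0,0,0.121,-1]]]'
python3 -m crank '[[[0,0,0,0.121,-1],[0,0,0,0.121,-1],[0,0,0,0.121,-1],[0,0,0,0.121,-1],[0,0,2,0.121,-1],[0,0,2,0.121,-1],[0,0,1,0,-1],[0,0,0,0,-1]]]'
python3 -m crank '[[[0,0,0,0,1],[0,0,0,0,1],[0,0,0,0,1],[0,0,0,0,1],[0,0,0,0,1],[0,0,0,0,1],[0,0,0,0,1],[0,0,0,0,1]]]'
python3 -c "
from h import *
go(.574,.0295,.12)"
```

```text
time: 16.32
position: [0.5974, -0.2352, 0.0086]
tool_rot: [-2.942, -1.101, -0.0]
ft_force: [-0.0, -0.2, -0.3]
grip_width: 0.994
grip_force: 0.0
time: 16.98
position: [0.5971, -0.2352, 0.0031]
tool_rot: [3.141, -0.001, -0.001]
ft_force: [0.1, -0.4, 0.2]
grip_width: 1.003
grip_force: 0.0
time: 17.65
position: [0.5973, -0.2354, 0.0036]
tool_rot: [-3.142, 0.006, -0.0]
ft_force: [0.4, -0.5, -0.1]
grip_width: 0.512
grip_force: 5.0
shift mm [ -24.3 -264.8 -116.3] turn 0 j7 -0.67 pos [ 0.5973 -0.2354  0.0036] head -1.575 t 17.65
```

```bash
python3 -m crank '[[[0,0,0,0,1],[0,0,0,0,1],[0,0,-25,0,1],[0,0,-35,0,1],[0,0,-35,0,1],[0,0,-30,0,1],[-3,-33,-15,0,1],[-3,-33,0,0,1],[-3,-33,0,0,1],[-3,-33,0,0,1]]]' 15
python3 -m crank '[[[-3,-33,0,0,1],[-3,-33,0,0,1],[-3,-33,0,0,1],[-3,-33,0,0,1],[0,0,0,0,1],[0,0,15,0,1],[0,0,15,0,1],[0,0,0,0,1],[0,0,0,0,1]]]'
python3 -c "
from h import *
go(.574,.0295,.105)"
```

```text
time: 18.48
position: [0.5856, -0.1022, 0.144]
tool_rot: [-3.141, 0.008, -0.001]
ft_force: [0.6, 0.7, -0.5]
grip_width: 0.511
grip_force: 15.0
time: 19.23
position: [0.573, 0.0267, 0.112]
tool_rot: [3.14, -0.012, -0.004]
ft_force: [1.1, 0.1, 0.1]
grip_width: 0.52
grip_force: 15.0
shift mm [ 1.  -2.8  7. ] turn 0 j7 -1.29 pos [0.573  0.0267 0.112 ] head -1.578 t 19.2333
```

```bash
python3 -m crank '[[[1,-2.8,4,0,1],[0,0,3,0,1],[0,0,2,0,1],[0,0,1,0,1],[0,0,1,0,1],[0,0,0,0,1]]]'
python3 -m crank '[[[0,0,1,0,1],[0,0,1,0,1],[0,0,0,0,1]]]'
```

```text
time: 19.73
position: [0.5754, 0.0315, 0.1026]
tool_rot: [-3.142, 0.007, -0.0]
ft_force: [0.6, -0.2, -0.5]
grip_width: 0.514
grip_force: 15.0
time: 19.98
position: [0.5753, 0.0316, 0.1005]
tool_rot: [-3.142, 0.006, 0.0]
ft_force: [-0.3, -0.1, 0.7]
grip_width: 0.513
grip_force: 15.0
```

```bash
python3 -m crank '[[[-1.2,2,0,0,1],[0,0,0,0,1],[0,0,1,0,1],[0,0,1,0,1],[0,0,0,0,1]]]'
python3 -m crank '[[[0,0,1,0,1],[0,0,1,0,1],[0,0,2,0,1],[0,0,2,0,1],[0,0,0,0,1]]]'
```

```text
time: 20.4
position: [0.574, 0.0297, 0.0984]
tool_rot: [-3.142, 0.006, 0.0]
ft_force: [0.1, 0.5, 0.2]
grip_width: 0.512
grip_force: 15.0
time: 20.82
position: [0.5738, 0.0296, 0.0921]
tool_rot: [3.142, -0.007, -0.001]
ft_force: [0.4, 1.0, -1.8]
grip_width: 0.513
grip_force: 15.0
```

```bash
python3 -m crank '[[[0,0,4,0,1],[0,0,5,0,1],[0,0,5,0,1],[0,0,5,0,1],[0,0,4,0,1],[0,0,3,0,1],[0,0,0,0,1]]]'
python3 -m crank '[[[0,0,1,0,1],[0,0,1,0,1],[0,0,0,0,1],[0,0,0,0,-1],[0,0,0,0,-1],[0,0,0,0,-1],[0,0,0,0,-1],[0,0,0,0,-1],[0,0,0,0,-1],[0,0,0,0,-1]]]'
python3 -c "
from h import *
go(.475,.262,.20)"
```

```text
time: 21.4
position: [0.5736, 0.0295, 0.0658]
tool_rot: [3.141, -0.007, -0.002]
ft_force: [0.4, -0.2, 0.4]
grip_width: 0.511
grip_force: 15.0
time: 22.23
position: [0.5742, 0.0296, 0.0646]
tool_rot: [-3.142, 0.007, -0.0]
ft_force: [-0.6, 2.0, -0.2]
grip_width: 0.944
grip_force: 0.0
shift mm [-100.1 -232.  -135.4] turn 0 j7 -1.26 pos [0.5742 0.0296 0.0646] head -1.575 t 22.2333
```

```bash
python3 -m crank '[[[0,0,-25,0,-1],[0,0,-35,0,-1],[0,0,-35,0,-1],[0,0,-30,0,-1],[-14,-33,-10,0,-1],[-14,-33,0,0,-1],[-14,-33,0,0,-1],[-14,-33,0,0,-1],[-14,-33,0,0,-1],[-14,-33,0,0,-1]]]' 5
python3 -m crank '[[[-14,-33,0,0,-1],[0,0,0,-0.121,-1],[0,0,0,-0.121,-1],[0,0,0,-0.121,-1],[0,0,0,-0.121,-1],[0,0,0,-0.121,-1],[0,0,0,-0.121,-1],[0,0,0,-0.121,-1],[0,0,0,-0.121,-1],[0,0,0,-0.121,-1]]]'
python3 -m crank '[[[0,0,0,-0.121,-1],[0,0,0,-0.121,-1],[0,0,0,-0.121,-1],[0,0,0,-0.121,-1],[0,0,0,-0.121,-1],[0,0,0,-0.121,-1],[0,0,0,-0.121,-1],[0,0,0,0,-1]]]'
python3 - <<'E'
from h import *
go(.4756,.2615,.0075,np.radians(21))
for n,(a,b,c,d) in dict(top=(155,220,285,365),scene=(145,225,300,400)).items():
    p=get_image(n)["pixels"][a:b,c:d]; cv2.imwrite(f"pics/f_{n}.png",cv2.resize(p[:,:,::-1],(560,290),interpolation=cv2.INTER_CUBIC))
cv2.imwrite("pics/f.png",np.vstack([cv2.imread("pics/f_top.png"),cv2.imread("pics/f_scene.png")]))
E
```

```text
time: 23.07
position: [0.49, 0.2294, 0.1998]
tool_rot: [-3.14, 0.007, 0.0]
ft_force: [0.5, 0.3, -0.6]
grip_width: 1.0
grip_force: 0.0
time: 23.9
position: [0.4771, 0.2608, 0.1996]
tool_rot: [-2.686, -1.629, -0.0]
ft_force: [0.4, -0.1, -1.1]
grip_width: 0.996
grip_force: 0.0
time: 24.57
position: [0.4771, 0.2608, 0.1996]
tool_rot: [-1.783, -2.586, -0.0]
ft_force: [0.5, 0.2, 0.8]
grip_width: 1.003
grip_force: 0.0
shift mm [  1.2  -1.2 192.1] turn -0.003 j7 -0.08 pos [0.4771 0.2608 0.1996] head 0.364 t 24.5667
```

View pics/f.png

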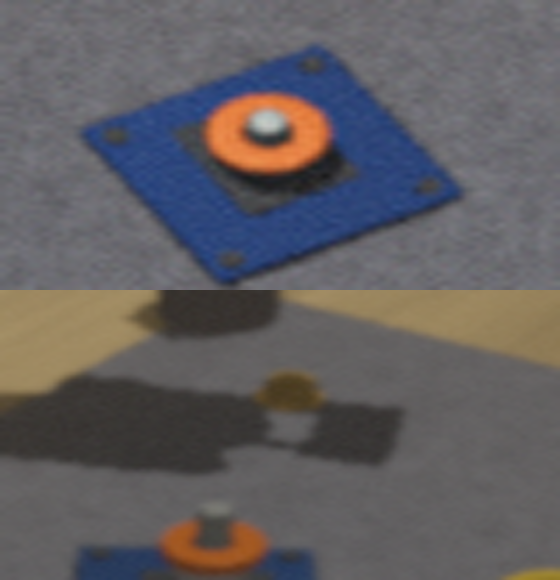

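The washer is seated flat on the stack, at (268,132) in the upper half. The bushing stands free at (290,390) in the lower half, so I'll descend onto it.

```bash
python3 -m crank '[[[1,-1,30,0,-1],[0,0,35,0,-1],[0,0,35,0,-1],[0,0,35,0,-1],[0,0,30,0,-1],[0,0,15,0,-1],[0,0,8,0,-1],[0,0,0,0,-1],[0,0,0,0,-1]]]' 5
python3 -m crank '[[[0,0,0,0,1],[0,0,0,0,1],[0,0,0,0,1],[0,0,0,0,1],[0,0,0,0,1],[0,0,0,0,1],[0,0,0,0,1],[0,0,0,0,1],[0,0,0,0,1],[0,0,0,0,1]]]'
python3 -m crank '[[[0,0,0,0,-1],[0,0,0,0,-1],[0,0,0,0,-1],[0,0,0,-0.12,-1],[0,0,0,-0.12,-1],[0,0,0,-0.12,-1],[0,0,0,-0.12,-1],[0,0,0,-0.12,-1],[0,0,0,-0.12,-1]]]'
python3 -m crank '[[[0,0,0,-0.12,-1],[0,0,0,-0.12,-1],[0,0,0,0,-1],[0,0,0,0,1],[0,0,0,0,1],[0,0,0,0,1],[0,0,0,0,1],[0,0,0,0,1],[0,0,0,0,1],[0,0,0,0,1]]]'
python3 -m crank '[[[0,0,0,0,1],[0,0,0,0,1]]]'
```

```text
time: 25.42
position: [0.4765, 0.2617, 0.0122]
tool_rot: [1.788, 2.582, 0.001]
ft_force: [0.5, -0.0, 0.1]
grip_width: 1.0
grip_force: 0.0
time: 26.25
position: [0.4757, 0.2615, 0.0115]
tool_rot: [-1.786, -2.584, 0.001]
ft_force: [-1.3, 0.1, 0.6]
grip_width: 0.325
grip_force: 0.9
time: 27.0
position: [0.4759, 0.2615, 0.0116]
tool_rot: [0.753, 3.05, 0.0]
ft_force: [-0.2, -0.5, 0.4]
grip_width: 0.921
grip_force: 0.0
time: 27.83
position: [0.4759, 0.2616, 0.0116]
tool_rot: [0.392, 3.117, 0.0]
ft_force: [-0.7, 0.2, 0.1]
grip_width: 0.553
grip_force: 0.0
time: 28.0
position: [0.4758, 0.2616, 0.0116]
tool_rot: [0.391, 3.117, 0.0]
ft_force: [-0.2, 0.0, 0.2]
grip_width: 0.401
grip_force: 0.0
```

```bash
python3 -m crank '[[[0,0,0,0,1],[0,0,0,0,1],[0,0,0,0,1],[0,0,0,0,0],[0,0,0,0,0],[0,0,2,0,0],[0,0,2,0,0],[0,0,0,0,0],[0,0,0,0,0]]]'
python3 -m crank '[[[0,0,0,0,1],[0,0,0,0,1],[0,0,0,0,1],[0,0,0,0,1],[0,0,0,0,1],[0,0,0,0,1]]]' 15
python3 -c "
from h import *
go(.574,.0296,.12)"
```

```text
time: 28.75
position: [0.4757, 0.2614, 0.0074]
tool_rot: [-0.391, -3.117, 0.001]
ft_force: [0.1, -0.2, 0.3]
grip_width: 0.491
grip_force: 0.0
time: 29.25
position: [0.4759, 0.2616, 0.0077]
tool_rot: [0.391, 3.117, 0.0]
ft_force: [0.0, 0.3, 0.7]
grip_width: 0.307
grip_force: 15.0
shift mm [-152.4 -200.5 -112.3] turn 0 j7 0.98 pos [0.4759 0.2616 0.0077] head 1.321 t 29.25
```

```bash
python3 -m crank '[[[0,0,-25,0,1],[0,0,-35,0,1],[0,0,-35,0,1],[0,0,-30,0,1],[-19,-25,-15,0,1],[-19,-25,0,0,1],[-19,-25,0,0,1],[-19,-25,0,0,1],[-19,-25,0,0,1]]]'
python3 -m crank '[[[-19,-25,0,0,1],[-19,-25,0,0,1],[-19,-25,0,0,1],[0,0,0,0,1],[0,0,15,0,1],[0,0,15,0,1],[0,0,0,0,1],[0,0,0,0,1]]]'
python3 -c "
from h import *
go(.574,.0296,.107)"
```

```text
time: 30.0
position: [0.5372, 0.1157, 0.1478]
tool_rot: [0.391, 3.117, 0.001]
ft_force: [0.5, 1.3, -0.9]
grip_width: 0.306
grip_force: 15.0
time: 30.67
position: [0.5728, 0.0303, 0.1169]
tool_rot: [-0.391, -3.115, 0.001]
ft_force: [0.1, -0.3, -1.5]
grip_width: 0.306
grip_force: 15.0
shift mm [-1.3 -0.3  9.9] turn 0 j7 1.42 pos [0.5728 0.0303 0.1169] head 1.321 t 30.6667
```

```bash
python3 -m crank '[[[-1,0,3,0,1],[0,0,3,0,1],[0,0,2,0,1],[0,0,0,0,1],[0,0,1,0,1],[0,0,1,0,1],[0,0,1,0,1],[0,0,0,0,1]]]'
python3 -m crank '[[[0,0,1,0,1],[0,0,0,0,1],[0,0,0,0,1]]]'
python3 -c "
from h import *
go(.574,.0296,.107)"
```

```text
time: 31.33
position: [0.5745, 0.0299, 0.1065]
tool_rot: [-0.391, -3.117, 0.0]
ft_force: [0.7, 0.0, 0.2]
grip_width: 0.307
grip_force: 15.0
time: 31.58
position: [0.5746, 0.0299, 0.1056]
tool_rot: [-0.391, -3.117, 0.0]
ft_force: [-0.1, -0.5, -0.5]
grip_width: 0.306
grip_force: 15.0
shift mm [ 0.5 -0.5 -1.4] turn 0 j7 1.43 pos [0.5746 0.0299 0.1056] head 1.321 t 31.5833
```

```bash
python3 -m crank '[[[0.5,-0.4,1,0,1],[0,0,1,0,1],[0,0,0,0,1]]]'
python3 -m crank '[[[0,0,1,0,1],[0,0,1,0,1],[0,0,0,0,1]]]'
python3 -m crank '[[[0,0,1,0,1],[0,0,1,0,1],[0,0,1,0,1],[0,0,0,0,1]]]'
```

```text
time: 31.83
position: [0.5739, 0.0296, 0.1034]
tool_rot: [-0.391, -3.117, 0.0]
ft_force: [-0.2, -0.6, -0.0]
grip_width: 0.304
grip_force: 15.0
time: 32.08
position: [0.5741, 0.0297, 0.1014]
tool_rot: [0.391, 3.117, -0.0]
ft_force: [-0.1, -0.0, -0.2]
grip_width: 0.306
grip_force: 15.0
time: 32.42
position: [0.5741, 0.0297, 0.0985]
tool_rot: [0.391, 3.117, -0.0]
ft_force: [0.6, 0.3, -0.7]
grip_width: 0.307
grip_force: 15.0
```

```bash
python3 -m crank '[[[0,0,4,0,1],[0,0,4,0,1],[0,0,4,0,1],[0,0,3,0,1],[0,0,0,0,1]]]'
python3 -m crank '[[[0,0,1,0,1],[0,0,1,0,1],[0,0,1,0,1],[0,0,1,0,1],[0,0,0,0,1]]]'
python3 -m crank '[[[0,0,1,0,1],[0,0,1,0,1],[0,0,0,0,1]]]'
```

```text
time: 32.83
position: [0.5742, 0.0295, 0.0829]
tool_rot: [0.391, 3.117, -0.001]
ft_force: [0.5, -0.7, -2.2]
grip_width: 0.301
grip_force: 15.0
time: 33.25
position: [0.5742, 0.0297, 0.0796]
tool_rot: [0.391, 3.117, 0.0]
ft_force: [1.1, 0.2, -1.0]
grip_width: 0.308
grip_force: 15.0
time: 33.5
position: [0.5742, 0.0297, 0.0775]
tool_rot: [0.391, 3.117, 0.0]
ft_force: [1.6, -0.6, -1.1]
grip_width: 0.308
grip_force: 15.0
```

```bash
python3 -m crank '[[[0,0,1,0,1],[0,0,1,0,1],[0,0,0,0,1]]]' 25
python3 -m crank '[[[0,0,1,0,1],[0,0,1,0,1],[0,0,0,0,1]]]'
```

```text
time: 33.75
position: [0.5743, 0.0297, 0.076]
tool_rot: [0.391, 3.117, 0.001]
ft_force: [0.6, 0.1, 4.6]
grip_width: 0.306
grip_force: 25.0
time: 34.0
position: [0.5743, 0.0297, 0.0737]
tool_rot: [0.391, 3.117, 0.0]
ft_force: [1.0, -0.8, 4.8]
grip_width: 0.304
grip_force: 25.0
```

```bash
python3 -m crank '[[[0,0,1,0,1],[0,0,1,0,1],[0,0,0,0,1]]]'
python3 -m crank '[[[0,0,1,0,1],[0,0,0,0,1]]]'
python3 -m crank '[[[0,0,0.7,0,1],[0,0,0,0,1]]]'
```

```text
time: 34.25
position: [0.5743, 0.0297, 0.0716]
tool_rot: [0.391, 3.117, 0.0]
ft_force: [0.3, -0.6, 3.0]
grip_width: 0.303
grip_force: 25.0
time: 34.42
position: [0.5742, 0.0297, 0.0706]
tool_rot: [0.391, 3.117, 0.0]
ft_force: [1.7, -0.2, 3.3]
grip_width: 0.306
grip_force: 25.0
time: 34.58
position: [0.5742, 0.0297, 0.0699]
tool_rot: [0.391, 3.117, 0.0]
ft_force: [0.4, 0.0, 4.1]
grip_width: 0.301
grip_force: 25.0
```

```bash
python3 -m crank '[[[0,0,0.7,0,1],[0,0,0,0,1]]]'
python3 -m crank '[[[0,0,0.7,0,1],[0,0,0,0,1]]]'
```

```text
time: 34.75
position: [0.5743, 0.0297, 0.0695]
tool_rot: [0.391, 3.117, 0.001]
ft_force: [1.1, -0.3, 6.4]
grip_width: 0.299
grip_force: 25.0
time: 34.92
position: [0.5745, 0.0297, 0.0694]
tool_rot: [0.391, 3.117, 0.001]
ft_force: [-1.7, -0.7, 10.5]
grip_width: 0.307
grip_force: 25.0
```

The collar is home: force is rising with no motion. Now I'll release and retreat.

```bash
python3 -m crank '[[[0,0,-1,0,1],[0,0,0,0,-1],[0,0,0,0,-1],[0,0,0,0,-1],[0,0,0,0,-1],[0,0,0,0,-1],[0,0,0,0,-1],[0,0,0,0,-1],[0,0,-15,0,-1],[0,0,-30,0,-1]]]'
python3 -m crank '[[[0,0,-35,0,-1],[0,0,-35,0,-1],[25,-25,-10,0,-1],[25,-25,0,0,-1],[25,-25,0,0,-1],[25,-25,0,0,-1],[0,0,0,0,-1],[0,0,0,0,-1]]]'
python3 - <<'E'
from h import *
for n,(a,b,c,d) in dict(top=(155,220,285,365),scene=(185,255,300,380)).items():
    p=get_image(n)["pixels"][a:b,c:d]; cv2.imwrite(f"pics/g_{n}.png",cv2.resize(p[:,:,::-1],(560,290),interpolation=cv2.INTER_CUBIC))
cv2.imwrite("pics/g.png",np.vstack([cv2.imread("pics/g_top.png"),cv2.imread("pics/g_scene.png")]))
E
```

```text
time: 35.75
position: [0.5711, 0.0296, 0.1117]
tool_rot: [-0.39, -3.11, 0.004]
ft_force: [0.3, 0.3, 0.7]
grip_width: 0.902
grip_force: 0.0
time: 36.42
position: [0.4516, -0.043, 0.1951]
tool_rot: [0.394, 3.115, 0.008]
ft_force: [0.4, 0.3, 0.8]
grip_width: 1.0
grip_force: 0.0
```

View pics/g.png

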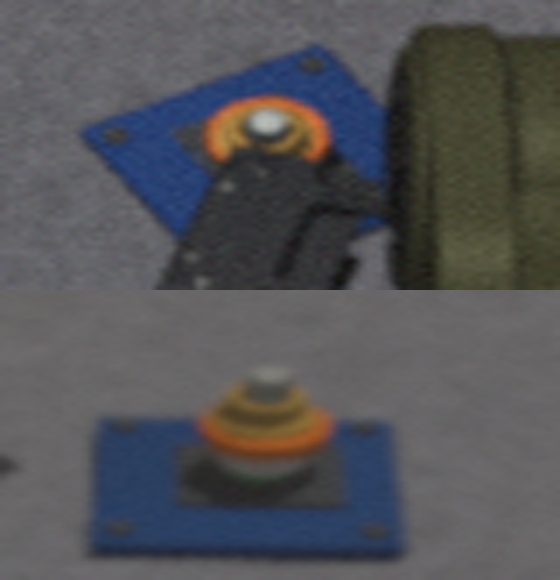

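The stack is flat, in order (bushing at (268,400) in the lower half), and sits low on the hub. Handing in.

```bash
python3 -m crank '[[[0,0,0,0,-1],[0,0,0,0,-1],[0,0,0,0,-1]]]' >/dev/null; python3 -c "
from bench import job
print(job.close_job())"
```

```text
the job is handed in; nothing more can be done
None
```

I threaded the spacer, washer and bushing onto the shaft in order, pushed the collar down until it stopped (force rose to 10.5 N with no more travel), released everything and handed the job in at about 37 s; no verdict was returned.

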